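# Spring-load two pattern rollers into their bench stands

## Robot

A 6-joint arm with a two-finger parallel gripper is mounted at the origin on the work surface. World frame = base frame: x ahead of the robot, y to its left, z up, the work surface at z = 0. Lengths are in mm, angles in rad, forces in N, time in s.
With the tool pointing down it reaches from about 350 to 775 mm from the base axis. Payload 7.3 kg.
Tool frame: the origin (TCP) lies at the very end of the fingers, on their centre line; the grasp point (between the pads) lies 19 mm behind it; z points along the fingers, y is the line along which they close (so a half turn about z gives the same grasp; the last joint's range is limited). The gripper opens to 92 mm and grips with 3 to 60 N. Pads are 19 mm wide; open, the fingers measure 130 mm over their backs; the gripper's body (75 mm by 190 mm) begins 47 mm behind the grasp point.
Start: joints at [-1.326, 0.342, 1.524, -0, 1.275, -0.146], TCP at [200.011, -485.428, 226.741] pointing down, gripper open.
Joint ranges: [-2.53, 2.53], [-0.77, 2.02], [0.04, 2.7], [-1, 4.14], [0.28, 2.66], [-3.11, 3.11]. Speed limits (rad/s): [2.57, 2.57, 3.14, 3.14, 3.14, 3.14].

## Interface

Orientations are given as [roll, pitch, yaw] about the fixed x, y, z axes, in that order (R = Rz(yaw) Ry(pitch) Rx(roll)).
In Python, from plant import get_obs, vision, workorder gives the robot as it stands.
- The arm moves only by the shell command python3 -m pendant 'ROWS' [OPENING]. ROWS is a JSON object of lists of equal length, an entry for each row: "dp": the shift along the tool's x, y, z in m, a list of three; "rotation": the turn, a rotation vector about the tool's x, y, z in rad, a list of three. A call has 1 to 8 rows; each row is the pose to reach, as a shift and turn from the pose commanded when the call began, along the tool's axes at that moment; what a row does not reach only later rows make up. A row lasts 1/8 s, in which the tool goes at most 62.5 mm and 10.7 degrees, less where a joint would pass 70% of its speed; a pose out of reach is approached as far as the arm can. A call with a gripper value outside its range is refused whole. OPENING is the finger opening in m, from 0 to 0.0918, set as the call begins (- or left out, the last holds). The fingers move at their own pace and stop on an object; the grip force is fixed at half the most. Time passes only in rows, so rows that repeat a pose let the fingers close. It gives the time, the measured TCP pose, the force, the opening and the grip force at its end, in the units of the state.
- get_obs(): the state, without advancing time (a new reading comes with each control period).
- vision.capture(name): name is "side" or "top" or "wrist"; returns a dict with "pixels" (480x640x3 uint8, red, green, blue), "vfov" (degrees; the focal length in pixels is half the picture's height over the tangent of half this angle, whatever the lens; pixels are square), "cx", "cy" (the principal point, pixels), "dist" ([k1, k2, p1, p2, k3] as OpenCV has them; the pictures are not rectified), "pose" (4x4, takes a point from camera to world coordinates); the wrist camera has in their place "T_tool_cam" (4x4, takes a point from camera to tool coordinates, whose origin is the TCP and whose axes are the flange's). Camera axes: x right, y up, looking along -z (the intrinsics and any distortion apply to the point x, -y, -z); pixel columns grow to the right and rows downward; lengths in mm; the calibration is good to about 2 mm. A picture is of the moment at which its call begins: read the wrist's pose just before it. There is no depth.
- workorder.close_job(): hands the job in; it is judged then, once.
The state is a dict: "time": time; "joint_positions": joint angles; "dq": joint speeds; "tau": joint torques, N m; "tool_pos": TCP position; "tcp_rot": TCP orientation; "contact_force": force on the tool from outside, world axes, zero at the start; "moment": the same for the moment, N m; "grip_width": finger opening in mm; "finger_force": force on a finger pad.
Only numpy, scipy, OpenCV 4.12 (cv2) and the standard library are available. Lean on these libraries where they do the work, as an engineer would, in place of code of your own. Each camera call takes 0.05 s, during which the arm holds its last target. There are 200 camera calls.

## Task

Load the long and the short pattern roller into the stand that fits each: push the flat end in under the hood against the spring plate, then tip the boss end down so that the boss drops into the slot of the end stop and the roller lies level and fully home. Leave the roller without a boss on its rest, do not disturb the other things on the bench, and let go of everything.

Things in the scene. Friction and masses are not known exactly. Their poses are not given: they have to be found in the camera images.
- roller_long: the long turned steel roller with darker bands, diameter 34 mm, 130 mm long plus a round boss (14 mm across, 12 mm long) on one end, other end flat; 0.30 kg, varying by a third. Origin on the axis, middle of the 130 mm; x runs along the axis to the boss. Starts level on a wooden rest (80 x 30 x 9 mm), axis 23 mm above the bench, boss within 0.7 rad of world +x
- roller_long_boss (a point): centre of the tip of that boss, 12 mm past the cylinder's end
- roller_short: the short turned steel roller with darker bands, diameter 34 mm, 100 mm long plus a round boss (14 mm across, 12 mm long) on one end, other end flat; 0.23 kg, varying by a third. Origin on the axis, middle of the 100 mm; x runs along the axis to the boss. Starts level on a wooden rest (80 x 30 x 9 mm), axis 23 mm above the bench, boss within 0.7 rad of world +x
- roller_short_boss (a point): centre of the tip of that boss, 12 mm past the cylinder's end
- roller_blank: a roller of the long size (34 x 130 mm) whose boss is missing, both ends flat; leave it on its rest. Origin at its middle on the axis
- stand_long: grey stand fixed to the bench for the long roller. Origin on the bench under the seated roller's middle; x from the hooded spring end to the slotted end stop, within 0.2 rad of world +x. Spans x -103 to 77, y -31 to 31 mm. Base plate 12 mm thick; only the ends carry the roller, on floors 22 mm above the bench; the middle (x -44 to 45 mm) is open at both sides for fingers
- stand_long_hood (a point): mid lower edge of the hood's roof at its mouth: x -44, z 68 mm in the stand. The hooded box runs back to x -103 mm; roof top at z 73, inside width 40 mm, floor z 22 mm, open only to +x. So the roller goes in only tilted, flat end low (15 to 22 degrees suits), pushing the plate in 13 to 15 mm before the boss end is lowered
- stand_long_stop (a point): end stop: top of its inner face, mid slot: x 65, z 40 mm in the stand. Wall 10 mm thick, 50 mm wide, with an upright slot 20 mm wide, open at the top, floor at z 22 mm, for the boss. In front of it (x 45 to 65 mm) two side cheeks 40 mm apart, up to z 36 mm
- stand_long_seat (a point): where the long roller's origin is when seated: 39 mm above the bench at the stand's x = y = 0; axes as the stand's. The spring's grip can hold up a roller let go too high, so set it down on the floors first
- plate_long (a joint): travel (m) of the upright brass spring plate (32 mm wide, z 22 to 58 mm) under the long stand's hood: 0 = out, face at x -58 mm of the stand; grows to 0.017 as pushed to -x. 3 N to start, 9 N fully in; 0.007 when the roller is seated. It pushes a released roller against the end stop
- stand_short: grey stand fixed to the bench for the short roller. Origin on the bench under the seated roller's middle; x from the hooded spring end to the slotted end stop, within 0.2 rad of world +x. Spans x -88 to 62, y -31 to 31 mm. Base plate 12 mm thick; only the ends carry the roller, on floors 22 mm above the bench; the middle (x -29 to 30 mm) is open at both sides for fingers
- stand_short_hood (a point): mid lower edge of the hood's roof at its mouth: x -29, z 68 mm in the stand. The hooded box runs back to x -88 mm; roof top at z 73, inside width 40 mm, floor z 22 mm, open only to +x. So the roller goes in only tilted, flat end low (15 to 22 degrees suits), pushing the plate in 13 to 15 mm before the boss end is lowered
- stand_short_stop (a point): end stop: top of its inner face, mid slot: x 50, z 40 mm in the stand. Wall 10 mm thick, 50 mm wide, with an upright slot 20 mm wide, open at the top, floor at z 22 mm, for the boss. In front of it (x 30 to 50 mm) two side cheeks 40 mm apart, up to z 36 mm
- stand_short_seat (a point): where the short roller's origin is when seated: 39 mm above the bench at the stand's x = y = 0; axes as the stand's. The spring's grip can hold up a roller let go too high, so set it down on the floors first
- plate_short (a joint): travel (m) of the upright brass spring plate (32 mm wide, z 22 to 58 mm) under the short stand's hood: 0 = out, face at x -43 mm of the stand; grows to 0.017 as pushed to -x. 3 N to start, 9 N fully in; 0.007 when the roller is seated. It pushes a released roller against the end stop
- collar: bystander: brass ring 28 mm across, 20 mm high, origin at its underside
- punch_block: bystander: small dark wooden cylinder, 28 mm across, 35 mm high, origin at its underside
- bezel: bystander: copper ring 26 mm across, 15 mm high, origin at its underside
- wedge: bystander: small wooden block 26 x 18 x 30 mm, origin at its underside
- mallet: bystander: 240 mm hammer lying near the far edge
- graver: bystander: 170 mm wooden-handled hand tool lying between the wooden tray and the blue vise
- jar: bystander: amber jar, 60 mm across, 100 mm high, origin at its underside
- cup: bystander: steel cup, 70 mm across, 70 mm high, origin at its underside
There are look-alikes about, which are no part of the job. What is shaped like the roller_short but pink is not meant. Leave any green look-alike of the roller_long alone.

How it is judged:
By the outcome, as a careful person would: the job done as asked, in the order asked, and still so for the second after the job is handed in, with the robot touching nothing.
It also fails if it takes over 64 s, if anything falls off the work surface, if the arm or the gripper's body presses on something with over 40 N, if the wrist force passes 120 N, or if a joint passes its speed limit or range.

## Working session

There is one attempt and no reset: what is moved stays moved. The work goes in short steps, Python scripts to look and compute and a shell command to move; the robot and the scene stay as the last step left them, time stands still between calls to the robot, and variables do not carry over. Pictures are saved under pics/ and viewed, at most 10 in all, crops included, and the job is handed in when it is done.

```bash
ls; mkdir -p pics
python3 - <<'E'
from plant import get_obs, vision
import cv2,pickle
o=get_obs();print(o)
for n in ("top","side"):
    c=vision.capture(n);pickle.dump(c,open(f"pics/{n}.pkl","wb"))
    cv2.imwrite(f"pics/{n}0.png",c["pixels"][:,:,::-1])
    print({k:v for k,v in c.items() if k!="pixels"})
E
```

```text
pics
{'time': 0.0, 'joint_positions': array([-1.32597402e+00,  3.42706706e-01,  1.52502865e+00, -2.88574836e-05,
        1.27541692e+00, -1.46015646e-01]), 'dq': array([ 0.00081604,  0.00031294, -0.0021534 , -0.000549  ,  0.00130178,
       -0.00095126]), 'tau': array([-7.85190005e-04, -4.31247568e+01, -2.44218707e+01,  7.16704270e-02,
        5.58520365e-02, -1.41845526e-04]), 'tool_pos': array([ 199.90760075, -484.99591229,  226.04922854]), 'tcp_rot': array([-3.14004562e+00, -1.99619382e-04,  3.90846225e-01]), 'contact_force': array([-0.37860553,  0.78592539,  0.11394093]), 'moment': array([ 0.04543194, -0.04747853,  0.00552273]), 'finger_force': 0.0, 'grip_width': 91.86436578503277}
{'vfov': 57.886151708678504, 'cx': 321.68200518038543, 'cy': 240.28477051838854, 'dist': array([-0.04906959,  0.        ,  0.        ,  0.        ,  0.        ]), 'pose': array([[-9.03123658e-03,  9.98966129e-01, -4.45545755e-02,
         5.21678182e+02],
       [-9.99649560e-01, -1.01282431e-02, -2.44576479e-02,
        -8.27174700e+01],
       [-2.48836214e-02,  4.43180790e-02,  9.98707521e-01,
         1.16363742e+03],
       [ 0.00000000e+00,  0.00000000e+00,  0.00000000e+00,
         1.00000000e+00]])}
{'vfov': 57.994791744160594, 'cx': 318.6274359724357, 'cy': 229.237346411198, 'dist': array([0.03398047, 0.        , 0.        , 0.        , 0.        ]), 'pose': array([[ 9.78568725e-01,  1.35089119e-01, -1.55416150e-01,
         4.26530700e+02],
       [-2.05540673e-01,  6.86601572e-01, -6.97374586e-01,
        -7.59022382e+02],
       [ 1.25012543e-02,  7.14373300e-01,  6.99653133e-01,
         7.71098016e+02],
       [ 0.00000000e+00,  0.00000000e+00,  0.00000000e+00,
         1.00000000e+00]])}
```

View pics/top0.png

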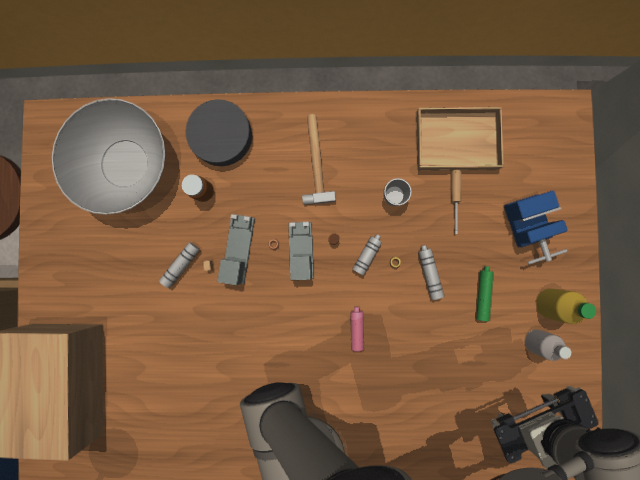

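View pics/side0.png

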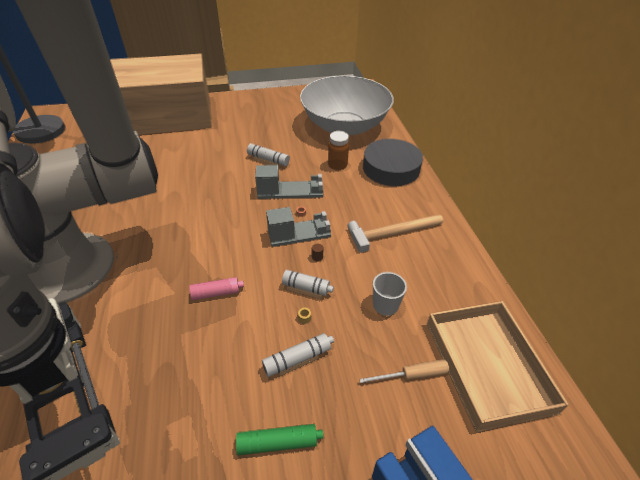

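Top view: the roller candidates with bosses are the steel long one (430,272), the steel short one (367,255), the pink one (357,330) and the green one (485,295). The steel roller at (179,265) shows no boss, so it is the blank. The stands are at (238,250), the longer one, and (301,250). The small items are collar (396,262), punch block (334,240), bezel (273,244) and wedge (207,266). I'll confirm these in enlarged crops.

```bash
cat > h.py <<'E'
import numpy as np,cv2,json,pickle
from scipy.spatial.transform import Rotation as R
def ray(c,uv,pose):
    f=240/np.tan(np.radians(c["vfov"])/2)
    K=np.array([[f,0,c["cx"]],[0,f,c["cy"]],[0,0,1.]])
    p=cv2.undistortPoints(np.array([[uv]],float),K,c["dist"])[0,0]
    return pose[:3,3],pose[:3,:3]@np.array([p[0],-p[1],-1.])
def at(c,uv,z,pose=None):
    o,d=ray(c,uv,c["pose"] if pose is None else pose)
    return o+d*(z-o[2])/d[2]
def proj(c,P,pose=None):
    pose=c["pose"] if pose is None else pose
    q=(np.array(P,float)-pose[:3,3])@pose[:3,:3]
    f=240/np.tan(np.radians(c["vfov"])/2)
    K=np.array([[f,0,c["cx"]],[0,f,c["cy"]],[0,0,1.]])
    return cv2.projectPoints((q*[1,-1,-1]).reshape(-1,1,3),np.zeros(3),np.zeros(3),K,c["dist"])[0][:,0]
def toolpose(pos,rpy):
    T=np.eye(4);T[:3,:3]=R.from_euler("xyz",rpy).as_matrix();T[:3,3]=pos;return T
def rel(pos0,rpy0,pos1,rpy1):
    A=toolpose(pos0,rpy0);B=toolpose(pos1,rpy1)
    D=np.linalg.inv(A)@B
    return np.round(D[:3,3]/1000,4),np.round(R.from_matrix(D[:3,:3]).as_rotvec(),4)
E
python3 - <<'E'
from h import *
c=pickle.load(open("pics/top.pkl","rb"))
for n,uv,z in [("Lflat",(436,299),23),("Lboss",(424,248),23),("Sflat",(357,274),23),("Sboss",(378,237),23),("SLhood",(230,285),73),("SLstop",(241,216),40),("SShood",(302,279),73),("SSstop",(300,223),40)]: print(n,at(c,uv,z).round())
im=c["pixels"][:,:,::-1]
a=cv2.resize(im[215:310,345:450],None,fx=5.5,fy=5.5,interpolation=2)
b=cv2.resize(im[205:295,215:320],None,fx=6,fy=6,interpolation=2)
cv2.imwrite("pics/ca.png",a);cv2.imwrite("pics/cb.png",b)
E
```

```text
Lflat [ 416. -352.   23.]
Lboss [ 550. -323.   23.]
Sflat [ 483. -147.   23.]
Sboss [ 580. -203.   23.]
SLhood [460. 177.  73.]
SLstop [638. 155.  40.]
SShood [474.  -6.  73.]
SSstop [617.   1.  40.]
```

View pics/ca.png

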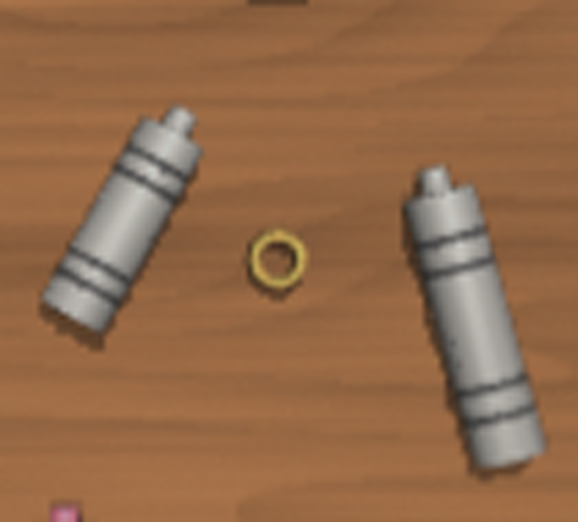

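View pics/cb.png

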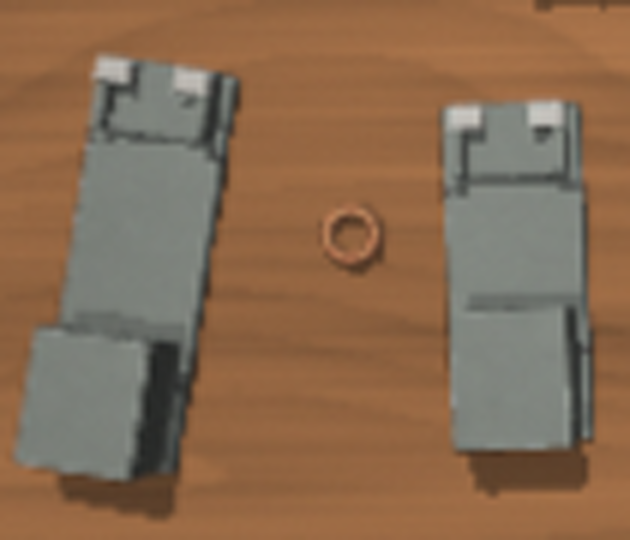

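The crops confirm the identities. The long steel roller has its boss tip at crop (434,168), full picture (424,245.5), and its flat end at (509,462). The short steel roller has its boss tip at (183,108) and flat end at (75,318). Both stands are clear: the hoods are nearest the robot and the slot posts are at the far end. Next I'll fit the poses.

Run:
```python
from h import *
from plant import vision,get_obs
from scipy.optimize import least_squares
c=pickle.load(open("pics/top.pkl","rb"))
A=lambda u,v:(345+(u+.5)/5.5-.5,215+(v+.5)/5.5-.5)
B=lambda u,v:(215+(u+.5)/6-.5,205+(v+.5)/6-.5)
def stand(px,rear,front,post,x0):
    M=np.array([[front,24,73],[front,-24,73],[rear,24,73],[rear,-24,73],[post,17.5,40],[post,-17.5,40]],float)
    def w(q):
        cs,sn=np.cos(q[2]),np.sin(q[2]);return np.c_[q[0]+cs*M[:,0]-sn*M[:,1],q[1]+sn*M[:,0]+cs*M[:,1],M[:,2]]
    r=least_squares(lambda q:(proj(c,w(q))-px).ravel(),x0)
    print(r.x.round(4),(r.fun.reshape(-1,2)*2.5).round(1).tolist())
stand([B(*p) for p in[(37,325),(150,340),(15,463),(133,480),(113,70),(191,81)]],-103,-44,70,[560,165,-.1])
stand([B(*p) for p in[(451,310),(568,303),(455,451),(575,448),(464,117),(547,115)]],-88,-29,55,[550,0,0])
for n,f,b,L in(("L",(509,464),(433,168),142),("S",(75,318),(182,108),112)):
    P,Q=at(c,A(*f),25),at(c,A(*b),24);d=Q-P;l=np.linalg.norm(d[:2]);y=np.arctan2(d[1],d[0])
    m=(P+Q)/2-6*np.r_[d[:2]/l,0];print(n,"len",l.round(1),L,"mid",m.round(1),"yaw",y.round(3))
w=vision.capture("wrist");print(w["T_tool_cam"].round(3),w["vfov"],w["cx"],w["cy"],w["dist"])
```

```text
[ 5.659142e+02  1.690168e+02 -1.528000e-01] [[0.7, 0.0], [0.0, 0.6], [1.1, 0.3], [-1.6, 0.2], [-0.3, -0.6], [-0.0, -0.5]]
[5.604954e+02 1.562300e+00 3.800000e-02] [[0.3, 0.3], [-0.9, 1.0], [1.2, 0.2], [-1.1, -0.7], [0.7, -0.0], [-0.3, -0.8]]
L len 144.6 142 mid [ 480.9 -339.1   24.5] yaw 0.233
S len 112.4 112 mid [ 531.9 -173.    24.5] yaw -0.484
[[ 0.00000e+00  9.67000e-01  2.53000e-01  6.76580e+01]
 [ 1.00000e+00 -0.00000e+00 -1.00000e-03  8.10000e-02]
 [-1.00000e-03  2.53000e-01 -9.67000e-01 -1.57618e+02]
 [ 0.00000e+00  0.00000e+00  0.00000e+00  1.00000e+00]] 69.79086029635798 322.26032369802573 246.3958694972303 [-0.00754425  0.          0.          0.          0.        ]
```

Run:
```python
from h import *
print(rel([200.011,-485.428,226.741],[np.pi,0,.391],[481,-339,160],[np.pi,0,.233]))
```

```text
(array([ 0.3156, -0.0283,  0.0667]), array([-0.   , -0.   ,  0.158]))
```

```bash
python3 -m pendant '{"dp":[[0.05,-0.005,0],[0.105,-0.01,0.01],[0.16,-0.015,0.02],[0.215,-0.02,0.035],[0.265,-0.024,0.05],[0.3156,-0.0283,0.0667],[0.3156,-0.0283,0.0667],[0.3156,-0.0283,0.0667]],"rotation":[[0,0,0.02],[0,0,0.05],[0,0,0.08],[0,0,0.11],[0,0,0.14],[0,0,0.158],[0,0,0.158],[0,0,0.158]]}' 0.07
python3 - <<'E'
from h import *
from plant import vision,get_obs
o=get_obs();w=vision.capture("wrist");pickle.dump((o,w),open("pics/w1.pkl","wb"))
cv2.imwrite("pics/w1.png",w["pixels"][:,:,::-1]);print(o["tool_pos"],o["tcp_rot"],o["dq"].round(3))
E
```

```text
time: 1.15
tool_pos: [480.7, -339.0, 159.8]
tcp_rot: [-3.141, 0.001, 0.234]
contact_force: [-0.3, -0.1, -0.4]
grip_width: 70.2
finger_force: 0.0
[ 480.69186866 -339.04752964  159.77376446] [-3.14124232e+00  7.97349056e-04  2.33565893e-01] [-0.026 -0.018  0.001  0.    -0.     0.001]
```

View pics/w1.png

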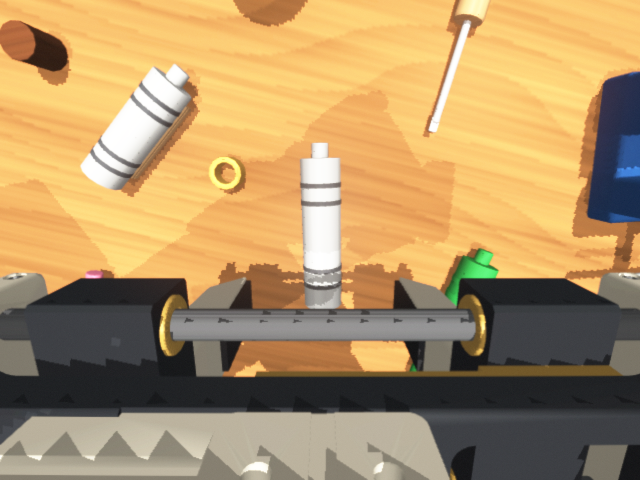

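Wrist view: the long roller lies upright in the image with its boss tip at (320,144), the boss end of the cylinder at about (320,158) and the flat end at about (323,308). The short roller has its boss tip at (178,71) and flat end centre at about (101,180).

Run:
```python
from h import *
o,w=pickle.load(open("pics/w1.pkl","rb"))
T=toolpose([481,-339,160],[np.pi,0,.233])@w["T_tool_cam"]
def mid(n,f,b,L):
    P,Q=at(w,f,23,T),at(w,b,25,T);d=(Q-P)[:2];l=np.hypot(*d);u=d/l
    print(n,P.round(1),Q.round(1),"len",l.round(1),L,"yaw",np.arctan2(d[1],d[0]).round(3),"mid from boss",(Q[:2]-u*(L/2+6)).round(1),"from flat",(P[:2]+u*(L/2-6)).round(1))
mid("L",(323,308),(320,144),142);mid("S",(102,180),(179,69.5),112)
```

```text
L [ 414.7 -355.8   23. ] [ 556.1 -319.6   25. ] len 146.0 142 yaw 0.251 mid from boss [ 481.6 -338.7] from flat [ 477.6 -339.7]
S [ 485.5 -147.1   23. ] [ 585.  -200.2   25. ] len 112.9 112 yaw -0.491 mid from boss [ 530.4 -171. ] from flat [ 529.6 -170.6]
```

```bash
python3 -m pendant '{"dp":[[0,0,0.05],[0,0,0.1],[0,0,0.135],[0,0,0.15],[0,0,0.155],[0,0,0.155]],"rotation":[[0,0,-0.007],[0,0,-0.007],[0,0,-0.007],[0,0,-0.007],[0,0,-0.007],[0,0,-0.007]]}'
python3 -m pendant '{"dp":[[0,0,0],[0,0,0],[0,0,0],[0,0,0],[0,0,0],[0,0,0]],"rotation":[[0,0,0],[0,0,0],[0,0,0],[0,0,0],[0,0,0],[0,0,0]]}' 0.025
python3 -m pendant '{"dp":[[0,0,-0.01],[0,0,-0.04],[0,0,-0.09],[0,0,-0.15],[0,0,-0.155],[0,0,-0.155]],"rotation":[[0,0,0],[0,0,0],[0,0,0],[0,0,0],[0,0,0],[0,0,0]]}'
python3 - <<'E'
from h import *
from plant import vision,get_obs
o=get_obs();w=vision.capture("wrist");pickle.dump((o,w),open("pics/w2.pkl","wb"))
cv2.imwrite("pics/w2.png",w["pixels"][100:400,170:470,::-1].repeat(2,0).repeat(2,1))
# goals: stand long
st=np.array([565.9,169.0]);y=-.153
def goal(xs,zc,tilt,off=0):  # roller centre x in stand, z, tilt(deg), retreat along axis
    t=np.radians(tilt);Rr=R.from_euler("ZY",[y,-t]);ax=Rr.apply([1,0,0])
    C=np.r_[st+xs*np.array([np.cos(y),np.sin(y)]),zc]+off*ax
    Rt=Rr*R.from_euler("x",np.pi);return C+19*Rt.apply([0,0,1]),Rt.as_euler("xyz")
p,e=goal(-5,160,0,0);print("above level",p.round(1),e.round(3),rel([481,-339,160],[np.pi,0,.24],p,e))
E
```

```text
time: 1.95
tool_pos: [481.4, -339.9, 6.2]
tcp_rot: [3.14, -0.001, 0.239]
contact_force: [0.6, 1.0, 0.4]
grip_width: 70.1
finger_force: 0.0
time: 2.7
tool_pos: [481.1, -338.9, 5.1]
tcp_rot: [-3.141, 0.0, 0.24]
contact_force: [-0.1, 1.3, 1.0]
grip_width: 33.4
finger_force: 30.0
time: 3.45
tool_pos: [480.6, -338.7, 159.7]
tcp_rot: [-3.141, 0.0, 0.24]
contact_force: [-1.2, 0.0, -3.4]
grip_width: 33.0
finger_force: 30.0
above level [561.  169.8 141. ] [ 3.142  0.    -0.153] (array([ 0.1986, -0.4752,  0.019 ]), array([-0.   , -0.   ,  0.393]))
```

View pics/w2.png

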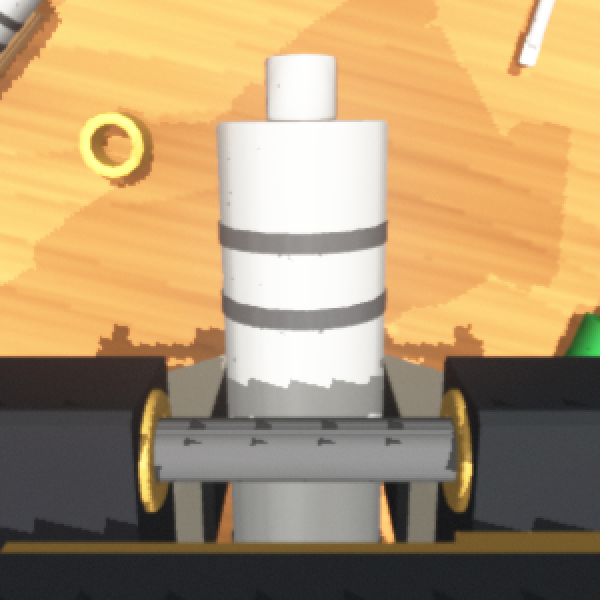

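The roller is gripped squarely, with its boss tip at full-picture (320.5,127) and its cylinder end at (321,161). Next I'll measure where the roller sits in the hand and carry it above the long stand.

```bash
python3 - <<'E'
from h import *
o,w=pickle.load(open("pics/w2.pkl","rb"));T=w["T_tool_cam"]
print("tip",at(w,(320.5,127),-26,T),"cyl end",at(w,(321,161),-36,T),at(w,(321,161),-19,T))
E
python3 -m pendant '{"dp":[[0.02,-0.05,0],[0.045,-0.11,0],[0.07,-0.168,0],[0.095,-0.226,0],[0.12,-0.284,0],[0.145,-0.342,0],[0.168,-0.4,0],[0.185,-0.445,0]],"rotation":[[0,0,0.04],[0,0,0.09],[0,0,0.14],[0,0,0.19],[0,0,0.24],[0,0,0.29],[0,0,0.34],[0,0,0.37]]}'
python3 -m pendant '{"dp":[[0.0215,-0.023,0],[0.0215,-0.023,0],[0.0215,-0.023,0]],"rotation":[[0,0,0.023],[0,0,0.023],[0,0,0.023]]}'
python3 - <<'E'
from h import *
from plant import vision,get_obs
print(rel([481,-339,160],[np.pi,0,.24],[561,169.8,160],[np.pi,0,-.153]))
o=get_obs();w=vision.capture("wrist");pickle.dump((o,w),open("pics/w3.pkl","wb"))
print(o["tool_pos"],o["tcp_rot"],o["joint_positions"])
cv2.imwrite("pics/w3.png",w["pixels"][50:350,120:520,::-1].repeat(2,0).repeat(2,1))
E
```

```text
tip [ 78.05639389  -0.44690318 -26.        ] cyl end [ 66.19239356  -0.24643509 -36.        ] [ 65.98573684  -0.29203454 -19.        ]
time: 4.5
tool_pos: [553.8, 139.4, 157.6]
tcp_rot: [3.14, 0.004, -0.131]
contact_force: [1.5, -0.5, -3.7]
grip_width: 33.2
finger_force: 30.0
time: 4.88
tool_pos: [578.1, 156.6, 158.0]
tcp_rot: [3.14, 0.004, -0.153]
contact_force: [0.2, -0.6, -3.2]
grip_width: 33.4
finger_force: 30.0
(array([ 0.1987, -0.4752, -0.    ]), array([-0.   , -0.   ,  0.393]))
[578.06617189 156.55298094 158.02115142] [ 3.14000085  0.00397969 -0.15311488] [ 1.36767531e-01  5.36877884e-01  1.40736545e+00 -4.15859722e-04
  1.20161800e+00  1.86082646e+00]
```

Run:
```python
from h import *
from plant import get_obs
def ap(p,e,dp,rv):
    T=toolpose(p,e);D=np.eye(4);D[:3,:3]=R.from_rotvec(rv).as_matrix();D[:3,3]=np.array(dp)*1000;T=T@D
    return T[:3,3],R.from_matrix(T[:3,:3]).as_euler("xyz")
p,e=ap([481,-339,160],[np.pi,0,.24],[.185,-.445,0],[0,0,.37]);print(p,e)
p,e=ap(p,e,[.0215,-.023,0],[0,0,.023]);print(p,e)
o=get_obs();print(o["time"],o["tool_pos"],o["tcp_rot"],o["dq"])
```

```text
[554.91985659 137.2203847  160.        ] [ 3.14159265  0.         -0.13      ]
[579.22002258 157.23917419 160.        ] [ 3.14159265  0.         -0.153     ]
4.925 [578.2137218  156.28762561 158.54850099] [ 3.14032351  0.00318168 -0.15375752] [-0.00790159 -0.01395313 -0.00328103 -0.00044156  0.00068456  0.00134002]
```

View pics/w3.png

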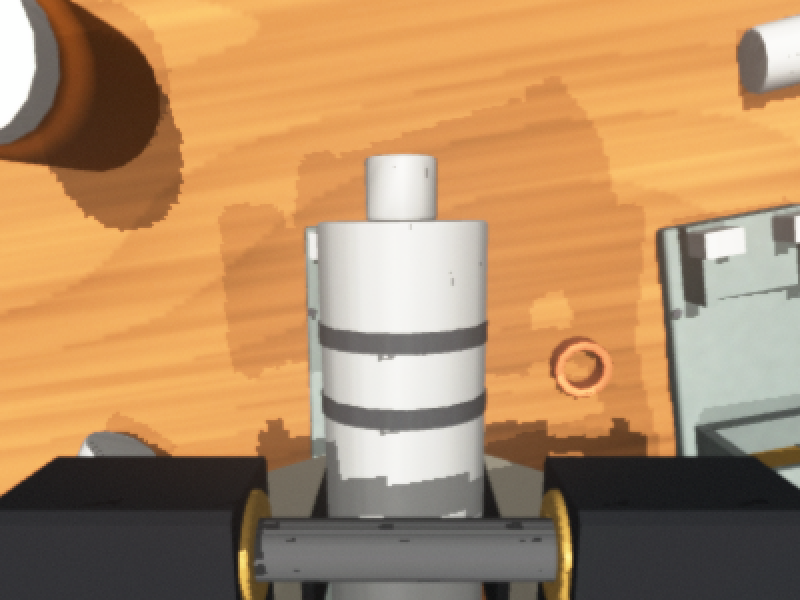

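The roller hides the long stand's slot from here, and the commanded pose is now (579.2,157.2). I'll step sideways so the wrist camera sees both stands, then check the fit by overlay.

```bash
python3 -m pendant '{"dp":[[-0.02,0.03,-0.03],[-0.03,0.055,-0.04],[-0.03,0.06,-0.04],[-0.03,0.06,-0.04],[-0.03,0.06,-0.04]],"rotation":[[0,0,0],[0,0,0],[0,0,0],[0,0,0],[0,0,0]]}'
cat >> h.py <<'E'
def ap(p,e,dp,rv=(0,0,0)):
    T=toolpose(p,e);D=np.eye(4);D[:3,:3]=R.from_rotvec(rv).as_matrix();D[:3,3]=np.array(dp)*1000;T=T@D
    return T[:3,3],R.from_matrix(T[:3,:3]).as_euler("xyz")
def sp(q,M):
    M=np.array(M,float);cs,sn=np.cos(q[2]),np.sin(q[2]);return np.c_[q[0]+cs*M[:,0]-sn*M[:,1],q[1]+sn*M[:,0]+cs*M[:,1],M[:,2]]
E
python3 - <<'E'
from h import *
from plant import vision,get_obs
p,e=ap([579.22,157.24,160],[np.pi,0,-.153],[-.03,.06,-.04])
o=get_obs();w=vision.capture("wrist");pickle.dump((o,w,p,e),open("pics/w4.pkl","wb"))
print(p,o["tool_pos"],o["tcp_rot"])
T=toolpose(o["tool_pos"],o["tcp_rot"])@w["T_tool_cam"]
im=w["pixels"][:,:,::-1].copy()
for q,x in(((565.9,169,-.153),65),((560.5,1.6,.038),50)):
    uv=proj(w,sp(q,[(x,25,40),(x,10,40),(x,-10,40),(x,-25,40),(x+10,25,40),(x+10,10,40),(x+10,-10,40),(x+10,-25,40),(x+12,31,12),(x+12,-31,12)]),T);print(uv.round().tolist())
a=cv2.resize(im[60:260,60:240],None,fx=2.2,fy=2.2,interpolation=2);b=cv2.resize(im[60:260,380:560],None,fx=2.2,fy=2.2,interpolation=2)
cv2.imwrite("pics/w4.png",np.hstack([a,b]))
E
```

```text
time: 5.55
tool_pos: [540.5, 102.7, 199.3]
tcp_rot: [-3.142, 0.001, -0.153]
contact_force: [0.5, -0.7, -4.5]
grip_width: 33.3
finger_force: 30.0
[540.42622443 102.51301418 200.        ] [540.52603697 102.73370031 199.29990742] [-3.14158862e+00  1.04738641e-03 -1.53232114e-01]
[[215.0, 142.0], [232.0, 142.0], [255.0, 142.0], [272.0, 142.0], [214.0, 130.0], [231.0, 130.0], [254.0, 130.0], [271.0, 130.0], [217.0, 130.0], [282.0, 130.0]]
[[393.0, 143.0], [410.0, 139.0], [432.0, 135.0], [449.0, 132.0], [391.0, 131.0], [408.0, 128.0], [431.0, 123.0], [448.0, 120.0], [379.0, 132.0], [444.0, 119.0]]
```

Run:
```python
from h import *
o,w,p,e=pickle.load(open("pics/w4.pkl","rb"));im=w["pixels"][:,:,::-1]
f=lambda x:cv2.resize(im[90:240,x:x+100],None,fx=4,fy=4,interpolation=2)
cv2.imwrite("pics/w4b.png",np.hstack([f(195),f(370)]))
```

```text
(no output)
```

View pics/w4b.png

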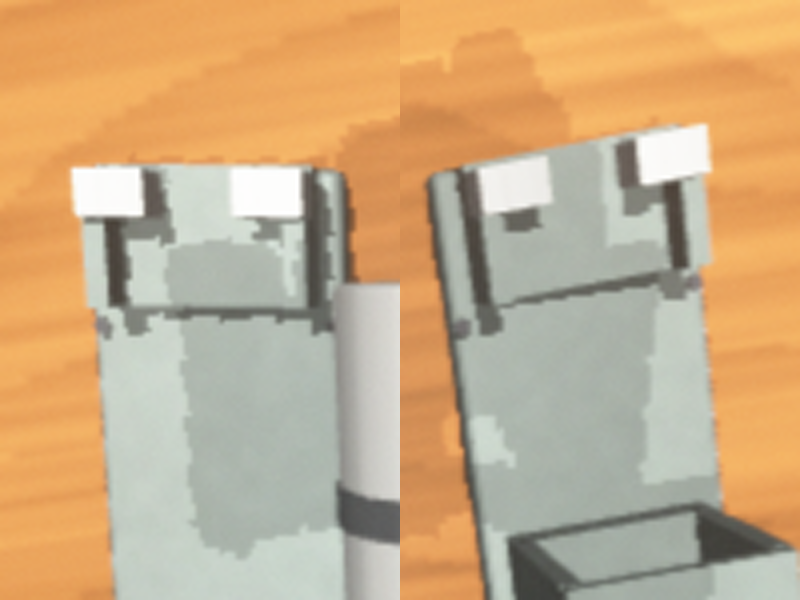

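Pixels in this view: the long stand's posts have their tops at columns 212.8–230.2 and 252.5–270.2, rows 132–144. That is about 1.5 px left of and 2 px below the prediction. The short stand's posts are at columns 389.5–408 and 429–448, also about 1.6 px left. The wrist view itself reads 0.4 mm left for the centred roller, so I'll shift both stands by +0.6 mm in y and by -0.9 mm (long) and -0.3 mm (short) in x. Next I'll plan the insertion.

```bash
cat >> h.py <<'E'
QL=(565.0,169.6,-.153);QS=(560.2,2.2,.038)
def goal(q,xs,zc,tilt,off=0,c=(1,0,-18)): # TCP pose that puts the roller centre (c in tool, mm) there
    t=np.radians(tilt);Rr=R.from_euler("ZY",[q[2],-t])
    C=np.r_[np.array(q[:2])+xs*np.array([np.cos(q[2]),np.sin(q[2])]),zc]+off*Rr.apply([1,0,0])
    Rt=Rr*R.from_euler("x",np.pi);return C-Rt.apply(c),Rt.as_euler("xyz")
def zt(L,t,cl): t=np.radians(t);return 22+cl+17*np.cos(t)+L/2*np.sin(t)
E
python3 - <<'E'
from h import *
p,e=[540.43,102.51,200],[np.pi,0,-.153]
z=zt(130,18,2)
P=goal(QL,-5.5,z,18,60);A=(P[0]+[0,0,80],P[1])
print("A",A,rel(p,e,*A));print("B",rel(*A,*P),P)
E
```

```text
A (array([620.51842589, 161.0387731 , 141.36705079]), array([ 3.14159265, -0.31415927, -0.153     ])) (array([ 0.0702, -0.0701,  0.0586]), array([-0.    ,  0.3142,  0.    ]))
B (array([-0.0247, -0.    ,  0.0761]), array([-0.,  0., -0.])) (array([620.51842589, 161.0387731 ,  61.36705079]), array([ 3.14159265, -0.31415927, -0.153     ]))
```

```bash
python3 -m pendant '{"dp":[[0.025,-0.025,0.01],[0.05,-0.05,0.035],[0.0702,-0.0701,0.0586],[0.0702,-0.0701,0.0586],[0.0702,-0.0701,0.0586]],"rotation":[[0,0.1,0],[0,0.21,0],[0,0.3142,0],[0,0.3142,0],[0,0.3142,0]]}'
python3 -m pendant '{"dp":[[-0.008,0,0.025],[-0.0165,0,0.05],[-0.0247,0,0.0761],[-0.0247,0,0.0761],[-0.0247,0,0.0761],[-0.0247,0,0.0761]],"rotation":[[0,0,0],[0,0,0],[0,0,0],[0,0,0],[0,0,0],[0,0,0]]}'
python3 - <<'E'
from h import *
from plant import get_obs,vision
o=get_obs();w=vision.capture("side");cv2.imwrite("pics/s2.png",cv2.resize(w["pixels"][140:260,220:360,::-1],None,fx=5,fy=5,interpolation=2))
print(o["tool_pos"],o["tcp_rot"],o["contact_force"])
E
```

```text
time: 6.22
tool_pos: [620.6, 161.2, 141.5]
tcp_rot: [3.141, -0.313, -0.153]
contact_force: [0.5, -0.1, -3.5]
grip_width: 32.8
finger_force: 30.0
time: 6.98
tool_pos: [621.8, 161.0, 63.3]
tcp_rot: [-3.141, -0.317, -0.154]
contact_force: [-0.3, 0.9, -4.1]
grip_width: 33.0
finger_force: 30.0
[621.82087572 161.03399607  63.33513466] [-3.14063127 -0.31713474 -0.15373683] [-0.27423245  0.87799627 -4.07194062]
```

```bash
python3 -m pendant '{"dp":[[-0.012,0,0],[-0.024,0,0],[-0.034,0,0],[-0.04,0,0],[-0.04,0,0],[-0.04,0,0]],"rotation":[[0,0,0],[0,0,0],[0,0,0],[0,0,0],[0,0,0],[0,0,0]]}'; python3 -m pendant '{"dp":[[-0.004,0,0],[-0.008,0,0],[-0.008,0,0],[-0.008,0,0]],"rotation":[[0,0,0],[0,0,0],[0,0,0],[0,0,0]]}'
```

```text
time: 7.78
tool_pos: [583.5, 166.9, 49.3]
tcp_rot: [-3.141, -0.315, -0.153]
contact_force: [-0.4, 0.2, -4.0]
grip_width: 33.2
finger_force: 30.0
time: 8.28
tool_pos: [576.3, 168.0, 47.0]
tcp_rot: [-3.141, -0.316, -0.153]
contact_force: [3.5, -0.7, -2.2]
grip_width: 33.3
finger_force: 30.0
```

```bash
python3 -m pendant '{"dp":[[-0.003,0,0],[-0.006,0,0],[-0.006,0,0]],"rotation":[[0,0,0],[0,0,0],[0,0,0]]}'; python3 -m pendant '{"dp":[[-0.003,0,0],[-0.006,0,0],[-0.006,0,0],[-0.006,0,0]],"rotation":[[0,0,0],[0,0,0],[0,0,0],[0,0,0]]}'
```

```text
time: 8.65
tool_pos: [570.5, 169.0, 45.3]
tcp_rot: [-3.141, -0.316, -0.153]
contact_force: [4.7, -1.8, -0.0]
grip_width: 33.2
finger_force: 30.0
time: 9.15
tool_pos: [565.6, 169.7, 43.8]
tcp_rot: [-3.141, -0.317, -0.153]
contact_force: [7.7, -3.6, -0.8]
grip_width: 33.1
finger_force: 30.0
```

Run:
```python
from h import *
a=goal(QL,-5.5,zt(130,18,2),18)
for xs,t,cl in((-5.5,12,2),(-5.5,6,2),(-5.5,0,2)):
    print(t,rel(*a,*goal(QL,xs,zt(130,t,cl),t)),goal(QL,xs,zt(130,t,cl),t)[0].round(1))
```

```text
12 (array([-0.0038, -0.    ,  0.0056]), array([ 0.    , -0.1047, -0.    ])) [562.3 170.   36.3]
6 (array([-0.0076, -0.    ,  0.0113]), array([-0.    , -0.2094, -0.    ])) [560.4 170.3  29.7]
0 (array([-0.0115, -0.    ,  0.0171]), array([-0.    , -0.3142, -0.    ])) [558.6 170.6  23. ]
```

```bash
python3 -m pendant '{"dp":[[-0.0023,0,0.0014],[-0.0035,0,0.0035],[-0.0048,0,0.0056],[-0.0048,0,0.0056]],"rotation":[[0,-0.03,0],[0,-0.07,0],[0,-0.1047,0],[0,-0.1047,0]]}'; python3 -m pendant '{"dp":[[0,0,0],[0,0,0]],"rotation":[[0,0,0],[0,0,0]]}';  python3 - <<'E'
from h import *
a=goal(QL,-6.5,zt(130,12,2),12)
for xs,t,cl in((-6.5,6,2),(-6.5,0,2)):
    print(t,rel(*a,*goal(QL,xs,zt(130,t,cl),t)),goal(QL,xs,zt(130,t,cl),t)[0].round(1))
E
```

```text
time: 9.65
tool_pos: [563.4, 170.0, 36.7]
tcp_rot: [-3.141, -0.213, -0.154]
contact_force: [6.7, -2.3, -0.9]
grip_width: 32.9
finger_force: 30.0
time: 9.9
tool_pos: [563.0, 170.1, 36.8]
tcp_rot: [-3.141, -0.213, -0.153]
contact_force: [7.5, -2.4, -1.2]
grip_width: 32.8
finger_force: 30.0
6 (array([-0.0032,  0.    ,  0.0061]), array([-0.    , -0.1047, -0.    ])) [559.5 170.5  29.7]
0 (array([-0.0065,  0.    ,  0.0123]), array([-0.    , -0.2094, -0.    ])) [557.6 170.7  23. ]
```

```bash
python3 -m pendant '{"dp":[[-0.0011,0,0.002],[-0.0022,0,0.004],[-0.0032,0,0.0061],[-0.0045,0,0.008],[-0.0055,0,0.01],[-0.0065,0,0.0123],[-0.0065,0,0.0123],[-0.0065,0,0.0123]],"rotation":[[0,-0.035,0],[0,-0.07,0],[0,-0.105,0],[0,-0.14,0],[0,-0.175,0],[0,-0.2094,0],[0,-0.2094,0],[0,-0.2094,0]]}'
```

```text
time: 10.9
tool_pos: [559.5, 170.6, 23.2]
tcp_rot: [-3.141, -0.004, -0.153]
contact_force: [7.0, -2.3, -1.6]
grip_width: 33.5
finger_force: 30.0
```

```bash
python3 -m pendant '{"dp":[[0,0,0.001],[0,0,0.002],[0,0,0.002]],"rotation":[[0,0,0],[0,0,0],[0,0,0]]}'; python3 -m pendant '{"dp":[[0,0,0.001],[0,0,0.001],[0,0,0.001]],"rotation":[[0,0,0],[0,0,0],[0,0,0]]}'
```

```text
time: 11.28
tool_pos: [559.5, 170.8, 21.8]
tcp_rot: [-3.141, -0.005, -0.153]
contact_force: [5.4, -1.6, 1.7]
grip_width: 33.2
finger_force: 30.0
time: 11.65
tool_pos: [559.4, 170.9, 21.1]
tcp_rot: [-3.141, -0.004, -0.153]
contact_force: [4.0, -1.8, 5.3]
grip_width: 33.1
finger_force: 30.0
```

```bash
python3 -m pendant '{"dp":[[0,0,0.001],[0.002,0,0.001],[0.004,0,0.001],[0.005,0,0.001],[0.005,0,0.001]],"rotation":[[0,0,0],[0,0,0],[0,0,0],[0,0,0],[0,0,0]]}'
```

```text
time: 12.28
tool_pos: [563.0, 170.4, 20.9]
tcp_rot: [-3.141, -0.002, -0.153]
contact_force: [-2.7, -1.0, 16.3]
grip_width: 33.0
finger_force: 30.0
```

```bash
python3 -m pendant '{"dp":[[0,0,0],[0,0,0],[0,0,0]],"rotation":[[0,0,0],[0,0,0],[0,0,0]]}' 0.06; python3 -m pendant '{"dp":[[0,0,-0.03],[0,0,-0.08],[0,0,-0.13],[0,0,-0.16],[0,0,-0.16],[0,0,-0.16]],"rotation":[[0,0,0],[0,0,0],[0,0,0],[0,0,0],[0,0,0],[0,0,0]]}'
python3 - <<'E'
from h import *
from plant import vision,get_obs
p,e=goal(QL,-6.5,zt(130,0,2),0);p,e=ap(p,e,[.005,0,.004-.16])
o=get_obs();print("cmd",p,e,o["tool_pos"],o["tcp_rot"])
w=vision.capture("wrist");s=vision.capture("side");pickle.dump((o,w,s,p,e),open("pics/w5.pkl","wb"))
f=lambda im,k:cv2.resize(im[:,:,::-1],None,fx=k,fy=k,interpolation=2)
a=f(w["pixels"][60:360,220:420],2);b=f(s["pixels"][150:250,230:330],4)
cv2.imwrite("pics/w5.png",np.hstack([a,cv2.copyMakeBorder(b,0,200,0,0,0)]))
# short-roller hover
print(rel(p,e,[530.5,-171.3,170],[np.pi,0,-.488]))
E
```

```text
time: 12.65
tool_pos: [562.0, 170.0, 18.1]
tcp_rot: [3.141, 0.001, -0.153]
contact_force: [-0.2, 0.1, -0.2]
grip_width: 57.4
finger_force: 0.0
time: 13.4
tool_pos: [561.9, 169.9, 177.3]
tcp_rot: [3.141, 0.002, -0.153]
contact_force: [-0.2, 0.3, 0.1]
grip_width: 60.2
finger_force: 0.0
cmd [562.52920421 169.98100942 179.        ] [ 3.14159265  0.         -0.153     ] [561.85221679 169.87004046 177.32744751] [ 3.14079356e+00  2.14249162e-03 -1.53183372e-01]
(array([0.0204, 0.3422, 0.009 ]), array([ 0.   , -0.   ,  0.335]))
```

View pics/w5.png

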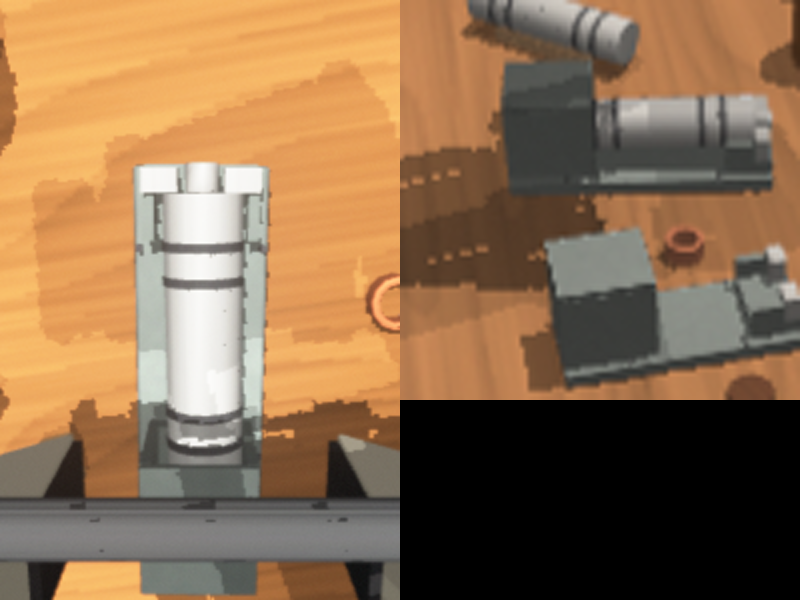

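Both views show the long roller level, with its boss in the slot and its shoulder against the stop (boss at crop (203,178), slot posts on both sides). Next is the short roller. I'll keep the opening at 50 mm so the fingers stay clear of the collar.

```bash
python3 -m pendant '{"dp":[[0.003,0.04,0],[0.007,0.1,0],[0.01,0.16,0],[0.013,0.22,0],[0.017,0.28,0],[0.0204,0.33,0.005],[0.0204,0.3422,0.009],[0.0204,0.3422,0.009]],"rotation":[[0,0,0.04],[0,0,0.09],[0,0,0.14],[0,0,0.19],[0,0,0.24],[0,0,0.3],[0,0,0.335],[0,0,0.335]]}' 0.05
python3 - <<'E'
from h import *
from plant import vision,get_obs
o=get_obs();w=vision.capture("wrist");pickle.dump((o,w),open("pics/w6.pkl","wb"));print(o["tool_pos"],o["tcp_rot"])
T=w["T_tool_cam"]
g=w["pixels"].min(2).astype(int)
for v in range(110,300,8):
    r=np.where(g[v,250:390]>150)[0]; print(v,(r.min()+250,r.max()+250,len(r)) if len(r) else None,end=" ")
E
```

```text
time: 14.5
tool_pos: [529.9, -171.3, 168.4]
tcp_rot: [-3.141, 0.003, -0.489]
contact_force: [0.5, -0.2, 0.4]
grip_width: 50.3
finger_force: 0.0
[ 529.86363945 -171.25725942  168.35563479] [-3.14138032e+00  2.71301083e-03 -4.89371742e-01]
110 None 118 None 126 None 134 None 142 None 150 None 158 None 166 (np.int64(315), np.int64(330), 16) 174 (np.int64(315), np.int64(329), 15) 182 (np.int64(304), np.int64(340), 37) 190 (np.int64(304), np.int64(340), 37) 198 None 206 (np.int64(304), np.int64(339), 36) 214 (np.int64(303), np.int64(339), 37) 222 (np.int64(303), np.int64(338), 36) 230 (np.int64(303), np.int64(338), 36) 238 (np.int64(303), np.int64(338), 36) 246 (np.int64(303), np.int64(338), 36) 254 (np.int64(305), np.int64(337), 33) 262 None 270 (np.int64(311), np.int64(332), 22) 278 (np.int64(311), np.int64(328), 18) 286 (np.int64(315), np.int64(317), 3) 294 None
```

Run:
```python
from h import *
o,w=pickle.load(open("pics/w6.pkl","rb"));T=w["T_tool_cam"]
g=w["pixels"].min(2).astype(int);print(g[155:186,322])
for uv in((322.3,170),(322,190),(320.6,238)): print(at(w,uv,147,T).round(2))
tip=[v for v in range(150,180) if g[v,322]>150][0];print(tip,at(w,(322,tip-.5),142,T))
```

```text
[ 93  92  94  97 102 105 119 195 249 251 251 252 251 251 251 251 250 250
 248 247 245 237 191 248 251 251 251 251 251 251 251]
[ 56.65   0.32 147.  ]
[3.949e+01 6.000e-02 1.470e+02]
[ -3.77  -1.21 147.  ]
162 [6.38561667e+01 6.25108428e-02 1.42000000e+02]
```

```bash
python3 -m pendant '{"dp":[[0.0015,-0.0005,0.05],[0.0015,-0.0005,0.1],[0.0015,-0.0005,0.145],[0.0015,-0.0005,0.16],[0.0015,-0.0005,0.165],[0.0015,-0.0005,0.165]],"rotation":[[0,0,0.02],[0,0,0.02],[0,0,0.02],[0,0,0.02],[0,0,0.02],[0,0,0.02]]}'
python3 -m pendant '{"dp":[[0,0,0],[0,0,0],[0,0,0],[0,0,0],[0,0,0]],"rotation":[[0,0,0],[0,0,0],[0,0,0],[0,0,0],[0,0,0]]}' 0.025
python3 -m pendant '{"dp":[[0,0,-0.01],[0,0,-0.04],[0,0,-0.09],[0,0,-0.15],[0,0,-0.155],[0,0,-0.155]],"rotation":[[0,0,0],[0,0,0],[0,0,0],[0,0,0],[0,0,0],[0,0,0]]}'
python3 - <<'E'
from h import *
from plant import vision,get_obs
o=get_obs();w=vision.capture("wrist");pickle.dump((o,w),open("pics/w7.pkl","wb"));T=w["T_tool_cam"]
g=w["pixels"].min(2).astype(int)
for v in range(110,240,10):
    r=np.where(g[v,240:400]>190)[0]; print(v,(r.min()+240,r.max()+240,len(r)) if len(r) else None,end=" ")
tip=[v for v in range(100,240) if (g[v:v+3,321]>190).all()];print(tip[0],at(w,(321,tip[0]-.5),-26,T))
p,e=ap([530.5,-171.3,170],[np.pi,0,-.488],[.0015,-.0005,.165],[0,0,.02]);p,e=ap(p,e,[0,0,-.155]);print(p,e)
P=goal(QS,-5.5,zt(100,18,2),18,60);A=(P[0]+[0,0,80],P[1]);print("A",A,rel(p,e,*A));print("B",rel(*A,*P),P)
E
```

```text
time: 15.3
tool_pos: [533.2, -171.6, 5.9]
tcp_rot: [-3.141, -0.002, -0.507]
contact_force: [0.4, 0.6, -0.6]
grip_width: 49.9
finger_force: 0.0
time: 15.92
tool_pos: [532.7, -171.9, 5.7]
tcp_rot: [-3.141, -0.002, -0.508]
contact_force: [-0.8, -0.0, 6.0]
grip_width: 32.9
finger_force: 30.0
time: 16.68
tool_pos: [531.6, -171.4, 159.5]
tcp_rot: [3.142, 0.0, -0.508]
contact_force: [-0.3, -0.2, -2.2]
grip_width: 33.1
finger_force: 30.0
110 None 120 None 130 None 140 None 150 None 160 None 170 None 180 (np.int64(308), np.int64(337), 30) 190 (np.int64(308), np.int64(335), 28) 200 (np.int64(308), np.int64(335), 28) 210 (np.int64(287), np.int64(290), 4) 220 (np.int64(287), np.int64(358), 72) 230 (np.int64(287), np.int64(358), 72) 178 [ 60.18322857  -0.32042226 -26.        ]
[ 532.05933866 -171.56165425  160.        ] [ 3.14159265  0.         -0.508     ]
A (array([616.33408715,   4.33412263, 136.73179587]), array([ 3.14159265, -0.31415927,  0.038     ])) (array([-0.0119, -0.1947,  0.0233]), array([ 0.0858,  0.3063, -0.5415]))
B (array([-0.0247, -0.    ,  0.0761]), array([ 0., -0.,  0.])) (array([616.33408715,   4.33412263,  56.73179587]), array([ 3.14159265, -0.31415927,  0.038     ]))
```

Run:
```python
from h import *
c=(-1.8,0,-17.5)
p,e=[532.06,-171.56,160],[np.pi,0,-.508]
P=goal(QS,-6,zt(100,18,2),18,60,c);A=(P[0]+[0,0,80],P[1]);print("A",A,rel(p,e,*A));print("B",rel(*A,*P),P)
```

```text
A (array([618.34108697,   4.41042536, 138.07257171]), array([ 3.14159265, -0.31415927,  0.038     ])) (array([-0.0102, -0.1957,  0.0219]), array([ 0.0858,  0.3063, -0.5415]))
B (array([-0.0247, -0.    ,  0.0761]), array([ 0., -0.,  0.])) (array([618.34108697,   4.41042536,  58.07257171]), array([ 3.14159265, -0.31415927,  0.038     ]))
```

```bash
python3 -m pendant '{"dp":[[-0.002,-0.04,0],[-0.004,-0.08,0],[-0.006,-0.12,0.005],[-0.008,-0.16,0.012],[-0.0102,-0.1957,0.0219],[-0.0102,-0.1957,0.0219],[-0.0102,-0.1957,0.0219]],"rotation":[[0.016,0.06,-0.108],[0.034,0.122,-0.216],[0.051,0.184,-0.325],[0.068,0.245,-0.433],[0.0858,0.3063,-0.5415],[0.0858,0.3063,-0.5415],[0.0858,0.3063,-0.5415]]}'
python3 -m pendant '{"dp":[[-0.008,0,0.025],[-0.0165,0,0.05],[-0.0247,0,0.0761],[-0.0247,0,0.0761],[-0.0247,0,0.0761],[-0.0247,0,0.0761]],"rotation":[[0,0,0],[0,0,0],[0,0,0],[0,0,0],[0,0,0],[0,0,0]]}'
python3 -m pendant '{"dp":[[-0.012,0,0],[-0.024,0,0],[-0.034,0,0],[-0.04,0,0],[-0.04,0,0],[-0.04,0,0]],"rotation":[[0,0,0],[0,0,0],[0,0,0],[0,0,0],[0,0,0],[0,0,0]]}'
```

```text
time: 17.6
tool_pos: [617.6, 4.1, 136.3]
tcp_rot: [-3.141, -0.311, 0.037]
contact_force: [0.4, -1.0, -0.5]
grip_width: 33.3
finger_force: 30.0
time: 18.35
tool_pos: [619.4, 3.9, 59.3]
tcp_rot: [3.141, -0.317, 0.037]
contact_force: [-0.8, 0.4, -2.4]
grip_width: 33.2
finger_force: 30.0
time: 19.1
tool_pos: [580.9, 2.8, 45.6]
tcp_rot: [3.141, -0.315, 0.038]
contact_force: [0.3, -0.4, -1.6]
grip_width: 33.4
finger_force: 30.0
```

```bash
python3 -m pendant '{"dp":[[-0.004,0,0],[-0.008,0,0],[-0.008,0,0],[-0.008,0,0]],"rotation":[[0,0,0],[0,0,0],[0,0,0],[0,0,0]]}'
python3 -m pendant '{"dp":[[-0.003,0,0],[-0.006,0,0],[-0.006,0,0]],"rotation":[[0,0,0],[0,0,0],[0,0,0]]}'; python3 -m pendant '{"dp":[[-0.003,0,0],[-0.006,0,0],[-0.006,0,0],[-0.006,0,0]],"rotation":[[0,0,0],[0,0,0],[0,0,0],[0,0,0]]}'
python3 - <<'E'
from h import *
c=(-1.8,0,-17.5);a=goal(QS,-6,zt(100,18,2),18,0,c)
for t in(12,6,0):
    print(t,rel(*a,*goal(QS,-6,zt(100,t,2),t,0,c)),goal(QS,-6,zt(100,t,2),t,0,c)[0].round(1))
E
```

```text
time: 19.6
tool_pos: [573.8, 2.5, 43.5]
tcp_rot: [3.141, -0.316, 0.038]
contact_force: [3.9, 1.2, -0.7]
grip_width: 33.5
finger_force: 30.0
time: 19.98
tool_pos: [568.0, 2.2, 41.7]
tcp_rot: [3.141, -0.317, 0.038]
contact_force: [6.0, 2.0, 0.9]
grip_width: 33.2
finger_force: 30.0
time: 20.48
tool_pos: [563.1, 2.0, 40.3]
tcp_rot: [3.141, -0.318, 0.038]
contact_force: [7.5, 2.2, 0.9]
grip_width: 33.6
finger_force: 30.0
12 (array([-0.0033, -0.    ,  0.0045]), array([-0.    , -0.1047, -0.    ])) [559.6   2.2  34.3]
6 (array([-0.0066,  0.    ,  0.009 ]), array([-0.    , -0.2094, -0.    ])) [557.8   2.1  28.9]
0 (array([-0.01  , -0.    ,  0.0136]), array([-0.    , -0.3142, -0.    ])) [556.    2.   23.5]
```

```bash
python3 -m pendant '{"dp":[[-0.0021,0,0.0015],[-0.0032,0,0.003],[-0.0043,0,0.0045],[-0.0054,0,0.006],[-0.0065,0,0.0075],[-0.0076,0,0.009],[-0.0076,0,0.009],[-0.0076,0,0.009]],"rotation":[[0,-0.035,0],[0,-0.07,0],[0,-0.105,0],[0,-0.14,0],[0,-0.175,0],[0,-0.21,0],[0,-0.21,0],[0,-0.21,0]]}'
python3 - <<'E'
from h import *
c=(-1.8,0,-17.5);print(rel(*goal(QS,-7,zt(100,6,2),6,0,c),*goal(QS,-7,zt(100,0,2),0,0,c)))
E
```

```text
time: 21.48
tool_pos: [558.5, 2.0, 28.7]
tcp_rot: [3.141, -0.108, 0.038]
contact_force: [7.5, 0.8, -1.0]
grip_width: 33.3
finger_force: 30.0
(array([-0.0024, -0.    ,  0.0052]), array([ 0.    , -0.1047, -0.    ]))
```

```bash
python3 -m pendant '{"dp":[[-0.0008,0,0.0017],[-0.0016,0,0.0035],[-0.0024,0,0.0052],[-0.0024,0,0.0052],[-0.0024,0,0.0052]],"rotation":[[0,-0.035,0],[0,-0.07,0],[0,-0.1047,0],[0,-0.1047,0],[0,-0.1047,0]]}'
python3 -m pendant '{"dp":[[0,0,0.001],[0,0,0.002],[0,0,0.002]],"rotation":[[0,0,0],[0,0,0],[0,0,0]]}'; python3 -m pendant '{"dp":[[0,0,0.001],[0,0,0.001],[0,0,0.001]],"rotation":[[0,0,0],[0,0,0],[0,0,0]]}'
```

```text
time: 22.1
tool_pos: [557.3, 1.8, 23.6]
tcp_rot: [3.141, -0.005, 0.038]
contact_force: [7.4, 1.4, 0.8]
grip_width: 33.2
finger_force: 30.0
time: 22.48
tool_pos: [556.9, 1.7, 22.3]
tcp_rot: [3.141, -0.004, 0.038]
contact_force: [3.9, 1.9, 6.1]
grip_width: 33.0
finger_force: 30.0
time: 22.85
tool_pos: [556.8, 1.7, 21.5]
tcp_rot: [3.141, -0.004, 0.038]
contact_force: [2.6, 1.5, 9.2]
grip_width: 33.1
finger_force: 30.0
```

On the floors. I'll press slightly, slide it to the stop and release.

```bash
python3 -m pendant '{"dp":[[0,0,0.001],[0.002,0,0.001],[0.004,0,0.001],[0.005,0,0.001],[0.005,0,0.001]],"rotation":[[0,0,0],[0,0,0],[0,0,0],[0,0,0],[0,0,0]]}'
python3 -m pendant '{"dp":[[0,0,0],[0,0,0],[0,0,0]],"rotation":[[0,0,0],[0,0,0],[0,0,0]]}' 0.06; python3 -m pendant '{"dp":[[0,0,-0.03],[0,0,-0.08],[0,0,-0.13],[0,0,-0.16],[0,0,-0.16],[0,0,-0.16]],"rotation":[[0,0,0],[0,0,0],[0,0,0],[0,0,0],[0,0,0],[0,0,0]]}'
python3 - <<'E'
from h import *
from plant import vision
w=vision.capture("wrist");s=vision.capture("side")
f=lambda im,k:cv2.resize(im[:,:,::-1],None,fx=k,fy=k,interpolation=2)
a=f(w["pixels"][60:360,220:420],2);b=f(s["pixels"][140:290,235:335],4)
cv2.imwrite("pics/w8.png",np.hstack([a,b]))
E
```

```text
time: 23.48
tool_pos: [560.7, 1.9, 21.4]
tcp_rot: [3.141, -0.002, 0.038]
contact_force: [-3.4, -0.1, 20.1]
grip_width: 33.0
finger_force: 30.0
time: 23.85
tool_pos: [559.4, 2.1, 18.3]
tcp_rot: [-3.141, 0.002, 0.038]
contact_force: [0.7, -0.3, -0.4]
grip_width: 57.6
finger_force: 0.0
time: 24.6
tool_pos: [559.4, 2.2, 177.6]
tcp_rot: [-3.141, 0.003, 0.038]
contact_force: [-0.3, 0.9, 0.0]
grip_width: 60.0
finger_force: 0.0
```

View pics/w8.png

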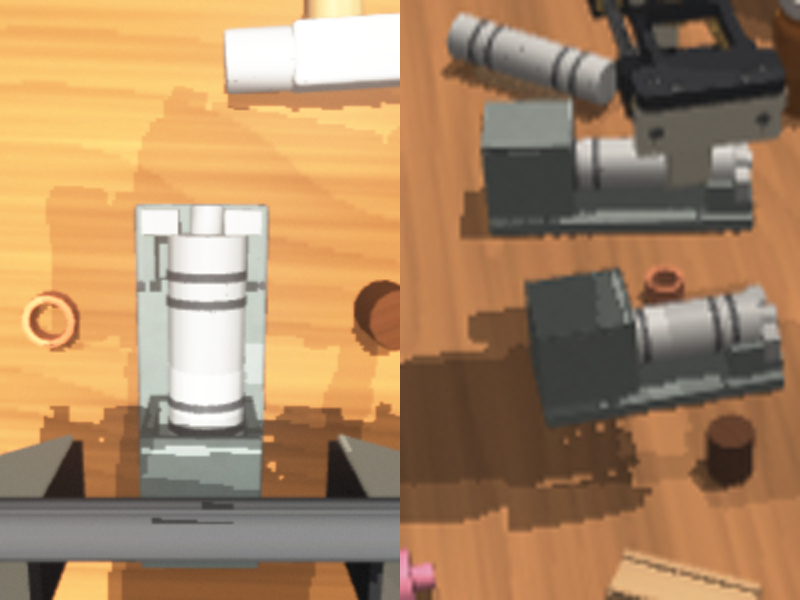

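The short roller is seated level, with its boss in the slot at crop (207,218) and its shoulder against the stop. The long roller is still seated, the blank is on its rest, and the gripper is clear and empty.

```bash
python3 -c "
from plant import workorder
print(workorder.close_job())"
```

```text
the job is handed in; nothing more can be done
None
```

The long and short rollers are both seated level in their own stands, bosses in the slots; the blank is untouched, the gripper is empty and clear, and I handed the job in at about 25 s, with no verdict returned.

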